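# Clamp a coil former with the squeeze-grip bar clamp

### The arm

A 6-joint arm with a two-finger parallel gripper is mounted at the origin on the work surface. World frame = base frame: x ahead of the robot, y to its left, z up, the work surface at z = 0. Lengths are in m, angles in rad, forces in N, time in s.
With the tool pointing down it reaches from about 0.35 to 0.775 m from the base axis. Payload 5.5 kg.
Tool frame: the origin (TCP) lies midway between the tips of the shut fingers; the grasp point (between the pads) lies 19 mm behind it; z points along the fingers, y is the line along which they close (so a half turn about z gives the same grasp; the last joint's range is limited). The gripper opens to 85 mm and grips with 20 to 120 N. Pads are 22 mm wide; open, the fingers measure 114 mm over their backs; the gripper's body (76 mm by 85 mm) begins 54 mm behind the grasp point. The pads swing forward as they close: fully open they stand 13 mm farther back than shut.
Start: joints at [1.034, 0.313, 0.046, 1.304, 0, 1.431], TCP at [0.222, 0.53, 0.231] pointing down, gripper open.
Joint ranges: [-2.76, 2.76], [-0.86, 1.69], [-1.03, 1.26], [-2.2, 2.34], [-1.47, 1.5], [-3.14, 3.14]. Speed limits (rad/s): [2.57, 2.57, 3.14, 3.14, 3.14, 3.14].

### API

Orientations are given as a unit quaternion [w, x, y, z].
In Python, from workcell import env gives the robot as it stands. The module is installed in compiled form; this text tells all that it offers.
- The arm moves only by the tool servo_tool, never from a script. Its argument "increments" is a list of rows, each an object of numbers: "grip": the closure, from 0 (fully open) to 1 (shut); "x", "y", "z": the shift along the tool's x, y, z in mm; "roll": the turn about the tool's z in degrees. In form: [{"grip": .., "x": .., "y": .., "z": .., "roll": ..}, ...]. A call has 1 to 5 rows; each row shifts and turns the commanded pose from where the row before left it, along the tool's axes as they then stand; what a row does not reach is not made up. A row lasts 1/12 s, in which the tool goes at most 41.7 mm and 7.16 degrees, less where a joint would pass 70% of its speed; a pose out of reach is approached as far as the arm can. A call is refused whole if a number of a shift passes 41.7 or a number of a turn 7.16, either way. A call with a gripper value outside its range is refused whole. The fingers move at their own pace and stop on an object; "grip_force" is the grip in N (left out, the last holds). Time passes only in rows, so rows that do not move let the fingers close. It gives the time, the measured TCP pose, the force, the opening and the grip force at its end, in the units of the state.
- env.get_state(): the state, without advancing time (a new reading comes with each control period).
- env.read_camera(name): name is "side" or "top"; returns the picture (420x560x3 uint8, red, green, blue); there is no depth.
- env.get_calibration(name): a dict with "vertical_fov" (degrees; the focal length in pixels is half the picture's height over the tangent of half this angle, whatever the lens; pixels are square), "cx", "cy" (the principal point, pixels), "rvec" (rotation vector, rad) and "tvec" (3), from world to camera coordinates, as OpenCV has them. Camera axes: x right, y down, z forward; pixel columns grow to the right and rows downward; lengths in m; the calibration is good to about 2 mm. A picture is of the moment at which its call begins. get_calibration takes no time and is no camera call.
- env.hand_in(): hands the job in; it is judged then, once.
The state is a dict: "clock": time; "joint_pos": joint angles; "qvel": joint speeds; "tau": joint torques, N m; "tcp_pos": TCP position; "orientation": TCP orientation; "wrist_force": force on the tool from outside, world axes, zero at the start; "ft_torque": the same for the moment, N m; "finger_gap": finger opening in m; "grip_force": force on a finger pad.
Only numpy, scipy, OpenCV 4.12 (cv2) and the standard library are available. Lean on these libraries where they do the work, as an engineer would, in place of code of your own. Each camera call takes 0.05 s, during which the arm holds its last target. There are 200 camera calls.

### The job

Stand the loose ceramic coil former upright on the clamp's board, between the sprung jaw pad and the V-shaped stop, and let go of it; then pump the clamp's two upright black grip bars (squeeze them together, let them spring apart, squeeze again) until the pad presses the former into the V stop and is pushed about half way back along its 16 mm spring travel. Move the jaw only by pumping, never drive the pad to the end of its travel (that cracks the ceramic), and do not disturb the valve, the morse key or the headband clip. Finish while still holding the grip bars squeezed, so that the pressure stays on.

Things in the scene. Friction and masses are not known exactly. Their poses are not given: they have to be found in the camera images.
- former: yellow ceramic coil former: a ribbed upright cylinder 36 mm in diameter and 60 mm tall with a dark bore in its top, about 100 g, loose, standing on the desk at the start beside the clamp's board. Origin: centre of its underside; z up along its axis.
- clamp: squeeze-grip bar clamp fixed on a pale wooden board 12 mm thick. Origin: on the desk surface, on the clamp's centre line; x is level and runs from the grip bars to the V stop, z up. Board: x -175 to +145, y -55 to +55 mm. Dark steel housing of rod and grip bars: x -110 to -10, y -24 to +24, up to z 70 mm. Then along x: jaw plate, sprung pad, free space, V stop. Fixed; place and yaw vary.
- seat (a point): point on the board's top (clamp x +99, y 0, z 12 mm): the former's underside is centred here when it rests fully in the V stop. It may be stood anywhere between pad and V stop within about 10 mm of the centre line; pumping pushes it home. The tops of pad and jaw plate (z 63) and V stop (z 58) are lower than the standing former's (z 72).
- v_stop (a point): bottom of the V of the fixed aluminium stop, 35 mm above the desk (clamp x +120 mm). The stop is 32 mm wide (y -16 to +16), z 12 to 58 mm; its two faces open 120 degrees towards the pad and begin about 12 mm beyond the seated former's axis.
- jaw: jaw plate: dark steel plate 8 mm thick, 36 mm wide, z 27 to 63 mm, on the front end of the steel toothed rod; it moves along the clamp's x with joint jaw_travel. Origin: its centre.
- pad: pad 36 x 36 mm and 10 mm thick, cork-faced, on two pins and a spring in front of the jaw plate. Origin: centre of its cork face, 45 mm above the desk, at clamp x = 36 mm + joint jaw_travel - joint pad_travel.
- jaw_travel (a joint): position of the toothed rod and jaw, m: 0 fully back, starts anywhere from 0 to 0.018, grows towards the V stop (at most 0.068). Stiff: about 6 N of friction keep it where it is when the grips are let out. With the former fully in the V stop the pad just touches it when jaw_travel = 0.045, after which pad_travel = jaw_travel - 0.045.
- pad_travel (a joint): how far the pad is pushed back on its spring, m: 0 free, 0.016 end of travel. About 0.6 N plus 0.6 N per mm. The gap between the jaw plate's front and the pad's back is 18 mm minus this. Half way is 0.008; 0.004 to 0.012 is good, beyond 0.014 the former counts as cracked.
- squeeze (a joint): how far each grip bar is squeezed in, m: 0 let out, 0.016 full; the bars move equally towards each other. A pawl drives the rod forward by the same amount while squeezing; on letting out the bars spring back and the rod stays. Teeth 6 mm apart: up to 6 mm of free play first, 12 mm gained by a full stroke if let fully out. Takes 4 N (spring) + 6 N (rod) + the pad's force, at most 20 N.
- rear_bar: black grip bar farther from the V stop: upright, 10 mm thick (along clamp x), 26 mm wide, standing from z 72 to z 138 mm above the desk. Origin: centre of its underside, at clamp x = -85 mm + joint squeeze.
- front_bar: the other black grip bar, alike, at clamp x = -35 mm - joint squeeze. Over the outer faces the two bars measure 60 mm when let out, 28 mm fully squeezed.
- grip_center (a point): midway between the grip bars, 112 mm above the desk: a good height for the middle of the finger pads, reached from straight above with the fingers closing along the clamp's x axis. Finger tips must stay above z 72 mm.
- valve: bystander: glass radio valve with black base, 34 mm in diameter, 66 mm tall, standing. Origin: centre of its underside.
- morse_key: bystander: morse key, black base 90 x 55 mm, chrome arm, 54 mm high. Origin: centre of its underside.
- headband_clip: bystander: open steel ring clip lying flat, 64 mm across, 8 mm high. Origin: its centre on the desk.
Not all that is in view belongs to the job. What is shaped like the former but purple is not meant.

How it is judged:
On the way, in this order (a step that is already met when the one before it is completed fails the run):
1. the former stands released on the board between pad and V stop (y of former in the frame of clamp between -0.012 and 0.012 m and z of former in the frame of clamp between 0.008 and 0.017 m and angle between former's own z axis and vertical below 0.12 rad and x of former in the frame of clamp between 0.045 and 0.112 m and contact force between the fingers and former below 0.1 N), for 0.2 s.
2. the grip bars are squeezed (value of joint squeeze above 0.007 m), for 0.02 s.
3. the grip bars are let out again (value of joint squeeze below 0.005 m), for 0.02 s.
4. the grip bars are squeezed a second time (value of joint squeeze above 0.007 m), for 0.02 s.
At the end, for the whole second after the job is handed in: The former stands upright on the board within 5 mm of its seat in the V stop, pressed there by the pad (over 1.5 N), the pad is pushed back 4 to 12 mm of its 16 mm, the fingers still hold the grip bars squeezed in (over 1 mm, over 1.5 N on at least one bar) and do not touch the former (y of former in the frame of clamp between -0.012 and 0.012 m and z of former in the frame of clamp between 0.008 and 0.017 m and angle between former's own z axis and vertical below 0.12 rad and horizontal distance between former and seat below 0.005 m and value of joint pad_travel between 0.004 and 0.012 m and contact force between pad and former above 1.5 N and value of joint squeeze above 0.001 m and (contact force between the fingers and rear_bar above 1.5 N or contact force between the fingers and front_bar above 1.5 N) and contact force between the fingers and former below 0.1 N); the arm keeps its last pose, push and grip.
It fails at once if the pad is driven to the end of its travel (beyond 14 mm) and cracks the ceramic (value of joint pad_travel above 0.014 m).
It fails at once if the jaw is pushed by the fingers instead of by pumping (over 4 N) (contact force between the fingers and pad above 4 N or contact force between the fingers and jaw above 4 N).
It fails at once if a bystander is moved more than 30 mm (distance of any of valve, morse_key, headband_clip from where it was at the start of the episode above 0.03 m).
It also fails if it takes over 58 s, if anything falls off the work surface, if the arm or the gripper's body presses on something with over 40 N, if the wrist force passes 120 N, or if a joint passes its speed limit or range.

## Working session

There is one attempt and no reset: what is moved stays moved. The work goes in short steps, Python scripts to look and compute and a tool call to move; the robot and the scene stay as the last step left them, time stands still between calls to the robot, and variables do not carry over. Pictures are saved under pics/ and viewed, at most 10 in all, crops included, and the job is handed in when it is done.

Besides the shell and the picture viewer there is one more tool, called as name(argument=value, ...), one argument or row to a line, values as JSON. servo_tool: Moves the arm, as the interface text tells. Its arguments: {"type":"object","properties":{"increments":{"type":"array"},"grip_force":{"type":"number"}},"required":["increments"]}

```bash
mkdir -p pics; cat > h.py <<'E'
import numpy as np, cv2
from workcell import env
def cam(n):
    c=env.get_calibration(n); f=210/np.tan(np.radians(c["vertical_fov"])/2)
    R=cv2.Rodrigues(np.array(c["rvec"],float))[0]; t=np.array(c["tvec"],float).ravel()
    return f,c["cx"],c["cy"],R,t,c
def ray(n,p):
    f,cx,cy,R,t,_=cam(n); d=R.T@np.array([(p[0]-cx)/f,(p[1]-cy)/f,1]); return -R.T@t,d
def onz(n,p,z):
    o,d=ray(n,p); return o+d*(z-o[2])/d[2]
def proj(n,P):
    f,cx,cy,R,t,_=cam(n); q=R@np.array(P)+t; return np.array([f*q[0]/q[2]+cx,f*q[1]/q[2]+cy])
def shot(n,name):
    im=cv2.cvtColor(env.read_camera(n),cv2.COLOR_RGB2BGR); cv2.imwrite("pics/"+name+".png",im); return im
E
python3 - <<'E'
from h import *
a=shot("top","top0");b=shot("side","side0")
for n in("top","side"): print(cam(n)[5],ray(n,(280,210)))
s=env.get_state();print(s["clock"],s["tcp_pos"],s["orientation"],s["finger_gap"])
E
```

```text
{'vertical_fov': 52.69555896242884, 'cx': 283.62037940938984, 'cy': 207.48386239253873, 'rvec': array([ 1.96295211, -2.26373572,  0.24609455]), 'tvec': array([0.05112741, 0.5818964 , 0.74820575])} (array([ 0.41483934, -0.00368932,  0.85377046]), array([ 0.20339001, -0.02541772, -0.97882305]))
{'vertical_fov': 46.876391560335925, 'cx': 276.6377522451989, 'cy': 203.6349291170848, 'rvec': array([ 2.19296218, -0.98263192,  0.37239058]), 'tvec': array([-0.41934467,  0.37621664,  0.52894947])} (array([ 0.21742151, -0.38657304,  0.63282353]), array([ 0.50375276,  0.46758601, -0.72651038]))
0.1 [0.22202437 0.52996352 0.2305164 ] [-2.47724842e-04  1.97104335e-01  9.80382212e-01 -7.33600421e-04] 0.08550605612832832
```

View pics/top0.png

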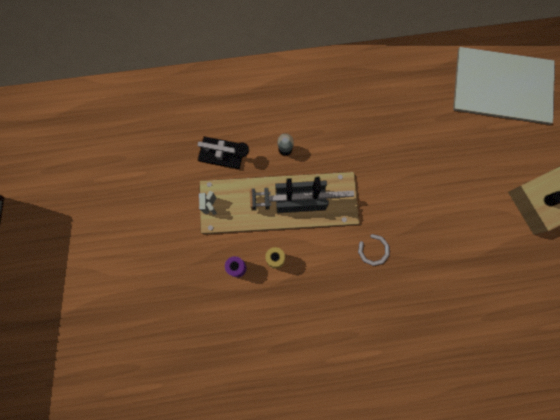

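View pics/side0.png

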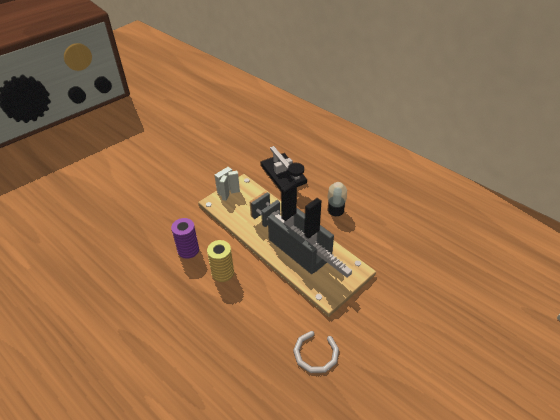

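Top view: the clamp board has corners near (200,180), (357,174), (358,228) and (202,233). The V stop is at (206,202), and the bars are at (290,188) and (317,187). There are two cylinders. The yellow one is at top (275,257), side (220,260), and the purple one at top (235,266), side (185,238). The yellow one fits the description. I'll confirm it in a crop and measure.

```bash
python3 - <<'E'
from h import *
a=cv2.imread("pics/top0.png");b=cv2.imread("pics/side0.png")
cv2.imwrite("pics/crop0.png",np.hstack([cv2.resize(a[165:285,190:320],(433,400),interpolation=2),cv2.resize(b[205:295,165:245],(355,400),interpolation=2)]))
def big(m):
    c=max(cv2.findContours(m,0,2)[0],key=cv2.contourArea);return c
for n,im,box in(("top",a,(190,160,370,290)),("side",b,(150,160,390,330))):
    h=cv2.cvtColor(im,cv2.COLOR_BGR2HSV); x0,y0,x1,y1=box
    roi=np.zeros(h.shape[:2],np.uint8);roi[y0:y1,x0:x1]=255
    for p in [(215,190),(340,220),(300,250)] if n=="top" else [(215,205),(330,300),(265,245)]: print(n,p,h[p[1],p[0]])
    print("former hsv",h[257,268] if n=="top" else h[265,222])
    y=cv2.inRange(h,(24,110,60),(35,255,255))&roi
    c=big(y);print(n,"yellow",cv2.boundingRect(c),cv2.contourArea(c),cv2.minAreaRect(c))
    w=cv2.inRange(h,(13,40,90),(24,175,255))&roi
    w=cv2.morphologyEx(w,3,np.ones((9,9)));w=cv2.morphologyEx(w,2,np.ones((5,5)))
    c=cv2.convexHull(big(w));print(n,"board",cv2.boundingRect(c),cv2.minAreaRect(c))
    q=cv2.approxPolyDP(c,0.03*cv2.arcLength(c,True),True)[:,0];print(q.tolist());
    for p in q: print(onz(n,p,0.012).round(4))
E
```

```text
top (215, 190) [ 21 104 152]
top (340, 220) [ 17 115 137]
top (300, 250) [ 13 156 124]
former hsv [ 22 138 151]Traceback (most recent call last):
  File "<stdin>", line 12, in <module>
  File "<stdin>", line 5, in big
ValueError: max() iterable argument is empty
```

View pics/crop0.png

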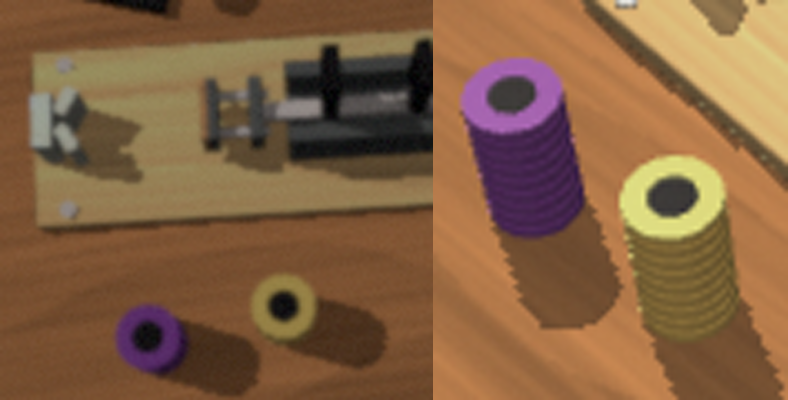

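The crop confirms it: the yellow ribbed former has its top centre at top (275.0,256.8), side (218.9,249.6). The purple one next to it is the decoy.

```bash
python3 - <<'E'
from h import *
a=cv2.imread("pics/top0.png");b=cv2.imread("pics/side0.png")
for n,im,seed,bx in(("top",a,(275,257),(255,240,292,272)),("side",b,(219,250),(205,238,236,262))):
    x0,y0,x1,y1=bx;g=im[y0:y1,x0:x1].max(2)
    m=(g<75).astype(np.uint8) # dark bore
    N,l,s,c=cv2.connectedComponentsWithStats(m)
    k=l[seed[1]-y0,seed[0]-x0];p=c[k]+(x0,y0);print(n,"bore",k,s[k],p,onz(n,p,.06).round(4))
def fitboard(n,im,box):
    h=cv2.cvtColor(im,cv2.COLOR_BGR2HSV);x0,y0,x1,y1=box
    roi=np.zeros(h.shape[:2],np.uint8);roi[y0:y1,x0:x1]=255
    lo=(16,60,90) if n=="top" else (15,50,120)
    w=cv2.inRange(h,lo,(28,135,255))&roi
    w=cv2.morphologyEx(w,2,np.ones((3,3)));w=cv2.morphologyEx(w,3,np.ones((11,11)))
    c=cv2.convexHull(max(cv2.findContours(w,0,2)[0],key=cv2.contourArea))
    q=cv2.approxPolyDP(c,0.03*cv2.arcLength(c,True),True)[:,0]
    W=np.array([onz(n,p,.012) for p in q]);print(n,q.tolist(),W[:,:2].round(4).tolist())
    r=cv2.minAreaRect((np.array([onz(n,p,.012)[:2] for p in c[:,0]])*1000).astype(np.float32));print(r)
fitboard("top",a,(190,160,370,242));fitboard("side",b,(190,165,390,325))
M=[(199.9,180.6),(201.4,233.4),(358,228),(357,174)];print([onz("top",p,.012)[:2].round(4).tolist() for p in M])
E
```

```text
top bore 1 [16 13  8  8 56] [274.625 256.375] [ 0.4935 -0.0019  0.06  ]
side bore 1 [ 9  8 10  7 60] [218.63333333 248.91666667] [ 0.493 -0.002  0.06 ]
top [[354, 174], [358, 223], [201, 232], [202, 180]] [[0.6435, -0.1877], [0.541, -0.1775], [0.5675, 0.1375], [0.6748, 0.1245]]
((607.8946533203125, -24.244308471679688), (320.4748840332031, 110.88356018066406), 85.35135650634766)
side [[199, 201], [246, 175], [374, 273], [327, 312]] [[0.5684, 0.1381], [0.6735, 0.1228], [0.6437, -0.188], [0.5402, -0.1763]]
((606.7826538085938, -24.268157958984375), (320.90423583984375, 110.44717407226562), 85.4403076171875)
[[0.6742, 0.1289], [0.5646, 0.137], [0.531, -0.1757], [0.6426, -0.1939]]
```

```bash
cat >> h.py <<'E'
from scipy.spatial.transform import Rotation as Ro
U=np.array([np.cos(np.radians(85.4)),np.sin(np.radians(85.4))]);V=np.array([-U[1],U[0]])
O=np.array([.6073,-.0243])+.015*U
def c2w(x,y): return O+np.array([x,y])@np.array([U,V])/1000
def plan(xy,z,ang,N):
    s=env.get_state();q=s["orientation"];R=Ro.from_quat([q[1],q[2],q[3],q[0]]).as_matrix()
    yaw=np.degrees(np.arctan2(R[1,1],R[0,1]));roll=-((ang-yaw+180)%360-180)/N
    d=np.array([*xy,z])-s["tcp_pos"];d=d*1000/N
    print("t",s["clock"],"tcp",s["tcp_pos"].round(4),"yaw",round(yaw,2),"gap",round(s["finger_gap"],4),"Rz",R[:,2].round(3))
    for i in range(N):
        t=R@Ro.from_euler("z",roll*i,degrees=True).as_matrix();v=t.T@d
        print('{"x":%.1f,"y":%.1f,"z":%.1f,"roll":%.2f}'%(*v,roll),end="," if i%5<4 else "\n")
E
python3 - <<'E'
from h import *
print(c2w(99,0),c2w(-60,0)); plan((.4933,-.002),.14,-4.6,15)
E
```

```text
[0.61644268 0.08933279] [ 0.60369105 -0.06915505]
t 0.1 tcp [0.222  0.53   0.2305] yaw 67.26 gap 0.0855 Rz [-0.001 -0.001 -1.   ]
{"x":-30.4,"y":-25.7,"z":6.1,"roll":4.79},{"x":-32.4,"y":-23.1,"z":6.1,"roll":4.79},{"x":-34.2,"y":-20.3,"z":6.1,"roll":4.79},{"x":-35.8,"y":-17.4,"z":6.1,"roll":4.79},{"x":-37.1,"y":-14.3,"z":6.1,"roll":4.79}
{"x":-38.2,"y":-11.2,"z":6.1,"roll":4.79},{"x":-39.0,"y":-7.9,"z":6.1,"roll":4.79},{"x":-39.5,"y":-4.6,"z":6.1,"roll":4.79},{"x":-39.8,"y":-1.3,"z":6.1,"roll":4.79},{"x":-39.8,"y":2.0,"z":6.1,"roll":4.79}
{"x":-39.4,"y":5.3,"z":6.1,"roll":4.79},{"x":-38.9,"y":8.6,"z":6.1,"roll":4.79},{"x":-38.0,"y":11.8,"z":6.1,"roll":4.79},{"x":-36.9,"y":14.9,"z":6.1,"roll":4.79},{"x":-35.5,"y":18.0,"z":6.1,"roll":4.79}
```

servo_tool(
  increments=[
    {"grip": 0,"x": -30,"y": -26,"z": 6,"roll": 4.8},
    {"grip": 0,"x": -32,"y": -23,"z": 6,"roll": 4.8},
    {"grip": 0,"x": -34,"y": -20,"z": 6,"roll": 4.8},
    {"grip": 0,"x": -36,"y": -17,"z": 6,"roll": 4.8},
    {"grip": 0,"x": -37,"y": -14,"z": 6,"roll": 4.8},
  ],
  grip_force=25,
)

```text
clock: 0.52
tcp_pos: [0.3123, 0.3524, 0.2007]
orientation: [-0.0, 0.398, 0.917, -0.0]
wrist_force: [2.1, -0.3, -0.2]
finger_gap: 0.0852
grip_force: 0.0
```

servo_tool(
  increments=[
    {"grip": 0,"x": -38,"y": -11,"z": 6,"roll": 4.8},
    {"grip": 0,"x": -39,"y": -8,"z": 6,"roll": 4.8},
    {"grip": 0,"x": -39.5,"y": -5,"z": 6,"roll": 4.8},
    {"grip": 0,"x": -40,"y": -1,"z": 6,"roll": 4.8},
    {"grip": 0,"x": -40,"y": 2,"z": 6,"roll": 4.8},
  ],
)

```text
clock: 0.93
tcp_pos: [0.4028, 0.1746, 0.1709]
orientation: [-0.0, 0.58, 0.814, 0.0]
wrist_force: [0.2, 0.5, 0.4]
finger_gap: 0.0856
grip_force: 0.0
```

servo_tool(
  increments=[
    {"grip": 0,"x": -39,"y": 5,"z": 6,"roll": 4.8},
    {"grip": 0,"x": -39,"y": 9,"z": 6,"roll": 4.8},
    {"grip": 0,"x": -38,"y": 12,"z": 6,"roll": 4.8},
    {"grip": 0,"x": -37,"y": 15,"z": 6,"roll": 4.8},
    {"grip": 0,"x": -35,"y": 18,"z": 6,"roll": 4.8},
  ],
)

```text
clock: 1.35
tcp_pos: [0.4932, -0.0022, 0.1408]
orientation: [-0.0, 0.737, 0.676, -0.0]
wrist_force: [1.0, 1.0, 0.2]
finger_gap: 0.0855
grip_force: 0.0
```

```bash
python3 - <<'E'
from h import *
plan((.4933,-.002),.024,-4.6,5)
print(env.get_state()["joint_pos"])
E
```

```text
t 1.35 tcp [ 0.4932 -0.0022  0.1408] yaw -5.0 gap 0.0855 Rz [-0.  0. -1.]
{"x":0.0,"y":0.0,"z":23.4,"roll":-0.08},{"x":0.0,"y":0.0,"z":23.4,"roll":-0.08},{"x":0.0,"y":0.0,"z":23.4,"roll":-0.08},{"x":0.0,"y":0.0,"z":23.4,"roll":-0.08},{"x":0.0,"y":0.0,"z":23.4,"roll":-0.08}
[-1.67572552e-01  2.04935627e-01 -3.25890702e-01  1.04030838e+00
  1.64226086e-04  1.49042791e+00]
```

servo_tool(
  increments=[
    {"grip": 0,"z": 25},
    {"grip": 0,"z": 25},
    {"grip": 0,"z": 25},
    {"grip": 0,"z": 25},
    {"grip": 0,"z": 16},
  ],
)

```text
invalid input at $.increments[0]: expected keys grip, x, y, z, roll
```

servo_tool(
  increments=[
    {"grip": 1},
    {"grip": 1},
    {"grip": 1},
    {"grip": 1},
    {"grip": 1},
  ],
  grip_force=25,
)

```text
invalid input at $.increments[0]: expected keys grip, x, y, z, roll
```

servo_tool(
  increments=[
    {"grip": 1},
    {"grip": 1},
    {"grip": 1},
    {"grip": 1},
    {"grip": 1},
  ],
)

```text
invalid input at $.increments[0]: expected keys grip, x, y, z, roll
```

```bash
python3 - <<'E'
from h import *
p=c2w(88,0);print(p)
plan((.4933,-.002),.125,-4.6,5)
plan(p,.125,-4.6,5)
s=shot("side","side1");cv2.imwrite("pics/s1.png",cv2.resize(s[160:320,150:350],(600,480)))
E
```

```text
[0.61556049 0.07836822]
t 1.35 tcp [ 0.4932 -0.0022  0.1408] yaw -5.0 gap 0.0855 Rz [-0.  0. -1.]
{"x":0.0,"y":0.0,"z":3.2,"roll":-0.08},{"x":0.0,"y":0.0,"z":3.2,"roll":-0.08},{"x":0.0,"y":0.0,"z":3.2,"roll":-0.08},{"x":0.0,"y":0.0,"z":3.2,"roll":-0.08},{"x":0.0,"y":0.0,"z":3.2,"roll":-0.08}
t 1.35 tcp [ 0.4932 -0.0022  0.1408] yaw -5.0 gap 0.0855 Rz [-0.  0. -1.]
{"x":18.2,"y":23.0,"z":3.2,"roll":-0.08},{"x":18.2,"y":23.0,"z":3.2,"roll":-0.08},{"x":18.1,"y":23.0,"z":3.2,"roll":-0.08},{"x":18.1,"y":23.1,"z":3.2,"roll":-0.08},{"x":18.1,"y":23.1,"z":3.2,"roll":-0.08}
```

View pics/s1.png

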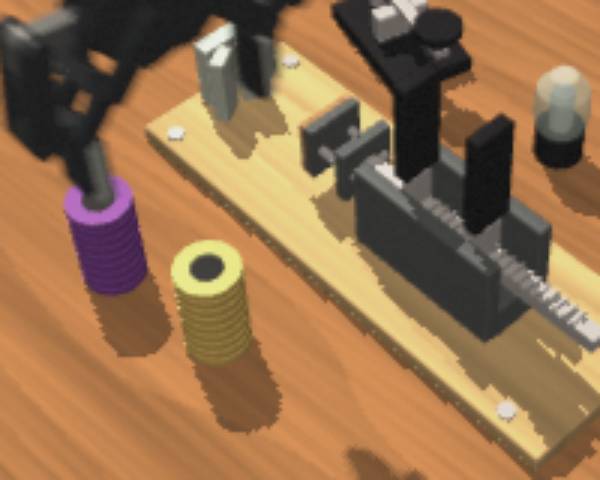

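The three calls were refused because every key is needed in each row. The picture shows the open gripper still hovering above the yellow former at (207,300) in the crop, so nothing was touched. I'll send them again with all keys.

servo_tool(
  increments=[
    {"grip": 0,"x": 0,"y": 0,"z": 25,"roll": 0},
    {"grip": 0,"x": 0,"y": 0,"z": 25,"roll": 0},
    {"grip": 0,"x": 0,"y": 0,"z": 25,"roll": 0},
    {"grip": 0,"x": 0,"y": 0,"z": 25,"roll": 0},
    {"grip": 0,"x": 0,"y": 0,"z": 16,"roll": 0},
  ],
)

```text
clock: 1.82
tcp_pos: [0.4912, 0.0001, 0.0228]
orientation: [-0.001, 0.736, 0.677, -0.001]
wrist_force: [-0.8, -0.6, -0.4]
finger_gap: 0.0851
grip_force: 0.0
```

servo_tool(
  increments=[
    {"grip": 1,"x": 0,"y": 0,"z": 0,"roll": 0},
    {"grip": 1,"x": 0,"y": 0,"z": 0,"roll": 0},
    {"grip": 1,"x": 0,"y": 0,"z": 0,"roll": 0},
    {"grip": 1,"x": 0,"y": 0,"z": 0,"roll": 0},
    {"grip": 1,"x": 0,"y": 0,"z": 0,"roll": 0},
  ],
  grip_force=25,
)

```text
clock: 2.23
tcp_pos: [0.4943, -0.0003, 0.0268]
orientation: [0.001, 0.736, 0.677, 0.001]
wrist_force: [0.1, -0.2, 4.5]
finger_gap: 0.0353
grip_force: 25.1
```

servo_tool(
  increments=[
    {"grip": 1,"x": 0,"y": 0,"z": 0,"roll": 0},
    {"grip": 1,"x": 0,"y": 0,"z": 0,"roll": 0},
    {"grip": 1,"x": 0,"y": 0,"z": 0,"roll": 0},
    {"grip": 1,"x": 0,"y": 0,"z": 0,"roll": 0},
    {"grip": 1,"x": 0,"y": 0,"z": 0,"roll": 0},
  ],
)

```text
clock: 2.65
tcp_pos: [0.4943, -0.0003, 0.0268]
orientation: [0.001, 0.736, 0.677, 0.001]
wrist_force: [-0.2, -0.4, 7.0]
finger_gap: 0.0352
grip_force: 25.4
```

servo_tool(
  increments=[
    {"grip": 1,"x": 0,"y": 0,"z": -16,"roll": 0},
    {"grip": 1,"x": 0,"y": 0,"z": -20,"roll": 0},
    {"grip": 1,"x": 0,"y": 0,"z": -20,"roll": 0},
    {"grip": 1,"x": 0,"y": 0,"z": -20,"roll": 0},
    {"grip": 1,"x": 0,"y": 0,"z": -24,"roll": 0},
  ],
)

```text
clock: 3.07
tcp_pos: [0.4922, -0.0001, 0.1259]
orientation: [-0.0, 0.736, 0.677, -0.0]
wrist_force: [0.8, -0.6, -0.5]
finger_gap: 0.0356
grip_force: 25.3
```

```bash
python3 - <<'E'
from h import *
plan(c2w(86,0),.125,-4.6,6)
E
```

```text
t 3.0667 tcp [ 4.922e-01 -1.000e-04  1.259e-01] yaw -4.74 gap 0.0356 Rz [-0.001  0.    -1.   ]
{"x":14.4,"y":19.4,"z":0.1,"roll":-0.02},{"x":14.4,"y":19.4,"z":0.1,"roll":-0.02},{"x":14.4,"y":19.4,"z":0.1,"roll":-0.02},{"x":14.4,"y":19.4,"z":0.1,"roll":-0.02},{"x":14.4,"y":19.4,"z":0.1,"roll":-0.02}
{"x":14.4,"y":19.4,"z":0.1,"roll":-0.02},
```

servo_tool(
  increments=[
    {"grip": 1,"x": 17,"y": 23,"z": 0,"roll": 0},
    {"grip": 1,"x": 17,"y": 24,"z": 0,"roll": 0},
    {"grip": 1,"x": 18,"y": 24,"z": 0,"roll": 0},
    {"grip": 1,"x": 17,"y": 23,"z": 0,"roll": 0},
    {"grip": 1,"x": 17,"y": 22,"z": 0,"roll": 0},
  ],
)

```text
clock: 3.48
tcp_pos: [0.6168, 0.0767, 0.1256]
orientation: [0.0, 0.736, 0.677, 0.0]
wrist_force: [0.6, -1.0, -1.0]
finger_gap: 0.0355
grip_force: 25.4
```

servo_tool(
  increments=[
    {"grip": 1,"x": 0,"y": 0,"z": 0,"roll": 0},
    {"grip": 1,"x": 0,"y": 0,"z": 0,"roll": 0},
    {"grip": 1,"x": 0,"y": 0,"z": 0,"roll": 0},
  ],
)

```text
clock: 3.73
tcp_pos: [0.6147, 0.0759, 0.1249]
orientation: [-0.001, 0.736, 0.677, -0.001]
wrist_force: [-0.2, -0.3, 0.0]
finger_gap: 0.0355
grip_force: 25.6
```

```bash
python3 - <<'E'
from h import *
plan(c2w(86,0),.045,-4.6,1)
s=shot("side","side2");cv2.imwrite("pics/s2.png",cv2.resize(s[120:320,150:390],(720,600)))
E
```

```text
t 3.7333 tcp [0.6147 0.0759 0.1249] yaw -4.72 gap 0.0355 Rz [-0.002 -0.    -1.   ]
{"x":0.6,"y":0.8,"z":79.9,"roll":-0.12},
```

View pics/s2.png

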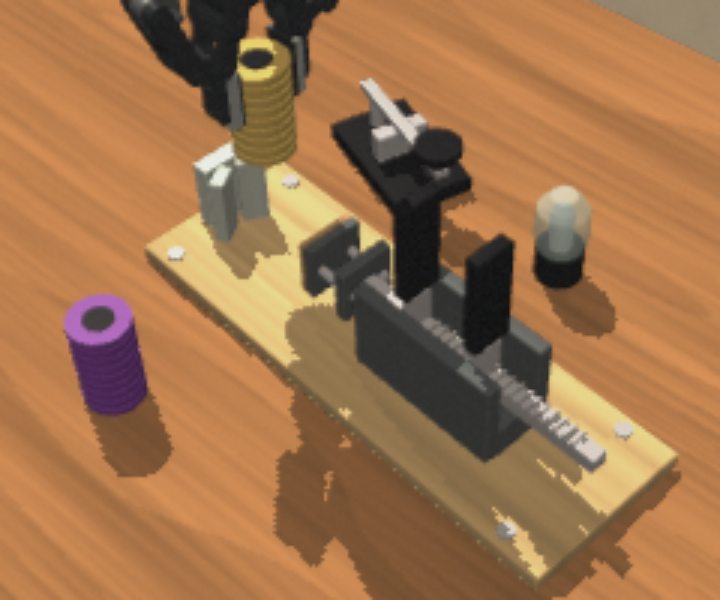

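```bash
python3 - <<'E'
from h import *
def w2c(w): d=w[:2]-O; return (np.array([d@U,d@V])*1000).round(1)
def px(p): return (p[0]/3+150,p[1]/3+120)
for nm,p,z in(("former",(258,58),.158),("vbottom",(236,155),.058),("Vl",(196,160),.058),("padfaceL",(302,243),.063),("padfaceR",(355,221),.063),("rearbar top",(491,248),.138)): print(nm,w2c(onz("side",px(p),z)))
E
```

```text
former [83.1  0.2]
vbottom [124.8  -7.3]
Vl [138.   12.4]
padfaceL [38.6 15.7]
padfaceR [ 30.8 -16.8]
rearbar top [-85.5  -1.1]
```

servo_tool(
  increments=[
    {"grip": 1,"x": 1,"y": 1,"z": 20,"roll": 0},
    {"grip": 1,"x": 0,"y": 0,"z": 22,"roll": 0},
    {"grip": 1,"x": 0,"y": 0,"z": 22,"roll": 0},
    {"grip": 1,"x": 0,"y": 0,"z": 14,"roll": 0},
    {"grip": 1,"x": 0,"y": 0,"z": 4,"roll": 0},
  ],
)

```text
clock: 4.2
tcp_pos: [0.6136, 0.076, 0.0408]
orientation: [-0.002, 0.736, 0.677, -0.002]
wrist_force: [-0.1, -0.5, -1.2]
finger_gap: 0.0351
grip_force: 25.6
```

servo_tool(
  increments=[
    {"grip": 1,"x": 0,"y": 0,"z": 1,"roll": 0},
    {"grip": 1,"x": 0,"y": 0,"z": 1,"roll": 0},
    {"grip": 1,"x": 0,"y": 0,"z": 1,"roll": 0},
    {"grip": 1,"x": 0,"y": 0,"z": 0,"roll": 0},
  ],
)

```text
clock: 4.53
tcp_pos: [0.6175, 0.0767, 0.0416]
orientation: [0.001, 0.736, 0.677, 0.001]
wrist_force: [-0.1, -0.9, -0.4]
finger_gap: 0.0352
grip_force: 25.6
```

servo_tool(
  increments=[
    {"grip": 1,"x": 0,"y": 0,"z": 1,"roll": 0},
    {"grip": 1,"x": 0,"y": 0,"z": 0,"roll": 0},
    {"grip": 1,"x": 0,"y": 0,"z": 0,"roll": 0},
  ],
)

```text
clock: 4.78
tcp_pos: [0.617, 0.0769, 0.0397]
orientation: [0.0, 0.736, 0.677, 0.0]
wrist_force: [-0.8, 0.9, -1.1]
finger_gap: 0.0352
grip_force: 25.6
```

servo_tool(
  increments=[
    {"grip": 1,"x": 0,"y": 0,"z": 1,"roll": 0},
    {"grip": 1,"x": 0,"y": 0,"z": 0,"roll": 0},
    {"grip": 1,"x": 0,"y": 0,"z": 0,"roll": 0},
  ],
)

```text
clock: 5.03
tcp_pos: [0.6171, 0.0769, 0.0389]
orientation: [0.0, 0.736, 0.677, 0.0]
wrist_force: [-0.2, -0.0, 3.0]
finger_gap: 0.0358
grip_force: 25.8
```

servo_tool(
  increments=[
    {"grip": 0.5,"x": 0,"y": 0,"z": 0,"roll": 0},
    {"grip": 0.4,"x": 0,"y": 0,"z": 0,"roll": 0},
    {"grip": 0.2,"x": 0,"y": 0,"z": 0,"roll": 0},
    {"grip": 0,"x": 0,"y": 0,"z": 0,"roll": 0},
    {"grip": 0,"x": 0,"y": 0,"z": 0,"roll": 0},
  ],
)

```text
clock: 5.45
tcp_pos: [0.6167, 0.0768, 0.0381]
orientation: [-0.0, 0.736, 0.677, -0.0]
wrist_force: [-0.1, 0.8, -0.3]
finger_gap: 0.0842
grip_force: 0.0
```

servo_tool(
  increments=[
    {"grip": 0,"x": 0,"y": 0,"z": -10,"roll": 0},
    {"grip": 0,"x": 0,"y": 0,"z": -25,"roll": 0},
    {"grip": 0,"x": 0,"y": 0,"z": -35,"roll": 0},
    {"grip": 0,"x": 0,"y": 0,"z": -40,"roll": 0},
    {"grip": 0,"x": 0,"y": 0,"z": -41,"roll": 0},
  ],
)

```text
clock: 5.87
tcp_pos: [0.6159, 0.0768, 0.191]
orientation: [-0.0, 0.736, 0.677, -0.0]
wrist_force: [1.3, 0.3, 0.1]
finger_gap: 0.0854
grip_force: 0.0
```

```bash
python3 - <<'E'
from h import *
plan(c2w(-60,0),.19,85.4,14)
s=shot("side","side3");cv2.imwrite("pics/s3.png",cv2.resize(s[120:320,150:390],(720,600)))
E
```

```text
t 5.8667 tcp [0.6159 0.0768 0.191 ] yaw -4.74 gap 0.0854 Rz [-0.001  0.    -1.   ]
{"x":-10.5,"y":-0.0,"z":0.1,"roll":-6.44},{"x":-10.4,"y":-1.2,"z":0.1,"roll":-6.44},{"x":-10.2,"y":-2.3,"z":0.1,"roll":-6.44},{"x":-9.9,"y":-3.5,"z":0.1,"roll":-6.44},{"x":-9.4,"y":-4.6,"z":0.1,"roll":-6.44}
{"x":-8.9,"y":-5.6,"z":0.1,"roll":-6.44},{"x":-8.2,"y":-6.5,"z":0.1,"roll":-6.44},{"x":-7.4,"y":-7.4,"z":0.1,"roll":-6.44},{"x":-6.5,"y":-8.2,"z":0.1,"roll":-6.44},{"x":-5.5,"y":-8.9,"z":0.1,"roll":-6.44}
{"x":-4.5,"y":-9.4,"z":0.1,"roll":-6.44},{"x":-3.4,"y":-9.9,"z":0.1,"roll":-6.44},{"x":-2.3,"y":-10.2,"z":0.1,"roll":-6.44},{"x":-1.1,"y":-10.4,"z":0.1,"roll":-6.44},
```

View pics/s3.png

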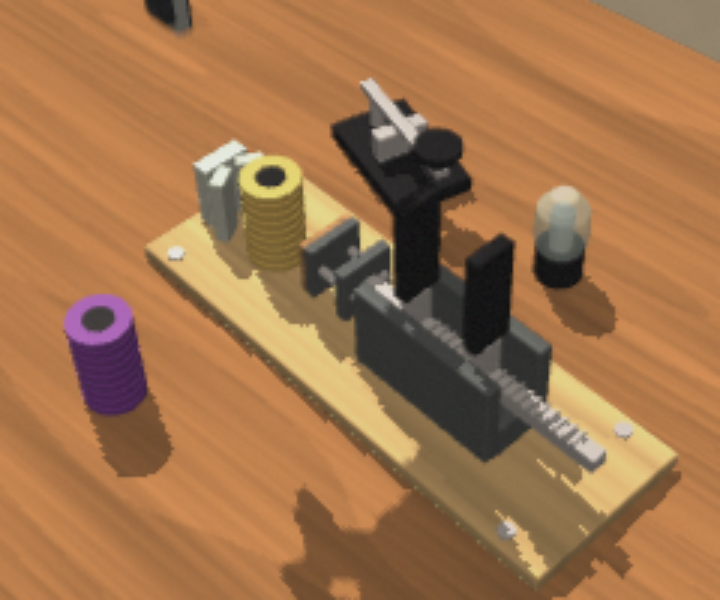

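The former stands upright in front of the V stop at about (270,215) in the crop, released, with the pad clear of it. Next, the grip bars.

servo_tool(
  increments=[
    {"grip": 0,"x": -10.5,"y": 0,"z": 0,"roll": -6.44},
    {"grip": 0,"x": -10.4,"y": -1.2,"z": 0,"roll": -6.44},
    {"grip": 0,"x": -10.2,"y": -2.3,"z": 0,"roll": -6.44},
    {"grip": 0,"x": -9.9,"y": -3.5,"z": 0,"roll": -6.44},
    {"grip": 0,"x": -9.4,"y": -4.6,"z": 0,"roll": -6.44},
  ],
)

```text
clock: 6.33
tcp_pos: [0.6123, 0.0242, 0.19]
orientation: [0.0, 0.517, 0.856, 0.0]
wrist_force: [0.7, 0.3, 0.5]
finger_gap: 0.0854
grip_force: 0.0
```

servo_tool(
  increments=[
    {"grip": 0,"x": -8.9,"y": -5.6,"z": 0,"roll": -6.44},
    {"grip": 0,"x": -8.2,"y": -6.5,"z": 0,"roll": -6.44},
    {"grip": 0,"x": -7.4,"y": -7.4,"z": 0,"roll": -6.44},
    {"grip": 0,"x": -6.5,"y": -8.2,"z": 0,"roll": -6.44},
    {"grip": 0,"x": -5.5,"y": -8.9,"z": 0,"roll": -6.44},
  ],
)

```text
clock: 6.75
tcp_pos: [0.608, -0.0281, 0.1899]
orientation: [0.0, 0.259, 0.966, 0.0]
wrist_force: [0.6, -0.4, -0.0]
finger_gap: 0.0856
grip_force: 0.0
```

servo_tool(
  increments=[
    {"grip": 0,"x": -4.5,"y": -9.4,"z": 0,"roll": -6.44},
    {"grip": 0,"x": -3.4,"y": -9.9,"z": 0,"roll": -6.44},
    {"grip": 0,"x": -2.3,"y": -10.2,"z": 0,"roll": -6.44},
    {"grip": 0,"x": -1.1,"y": -10.4,"z": 0,"roll": -6.44},
    {"grip": 0,"x": 0,"y": 0,"z": 0,"roll": 0},
  ],
)

```text
clock: 7.17
tcp_pos: [0.6045, -0.0709, 0.1899]
orientation: [0.0, 0.039, 0.999, -0.0]
wrist_force: [0.2, -0.8, -0.5]
finger_gap: 0.0855
grip_force: 0.0
```

```bash
python3 - <<'E'
from h import *
plan(c2w(-60,0),.088,85.4,1)
E
```

```text
t 7.1667 tcp [ 0.6045 -0.0709  0.1899] yaw 85.48 gap 0.0855 Rz [ 0.001 -0.001 -1.   ]
{"x":1.0,"y":1.7,"z":101.9,"roll":0.08},
```

servo_tool(
  increments=[
    {"grip": 0,"x": 1,"y": 1.5,"z": 22,"roll": 0},
    {"grip": 0,"x": 0,"y": 0,"z": 22,"roll": 0},
    {"grip": 0,"x": 0,"y": 0,"z": 22,"roll": 0},
    {"grip": 0,"x": 0,"y": 0,"z": 22,"roll": 0},
    {"grip": 0,"x": 0,"y": 0,"z": 14,"roll": 0},
  ],
)

```text
clock: 7.58
tcp_pos: [0.6026, -0.0668, 0.0854]
orientation: [-0.001, 0.042, 0.999, 0.0]
wrist_force: [0.3, 0.0, 0.2]
finger_gap: 0.0855
grip_force: 0.0
```

servo_tool(
  increments=[
    {"grip": 0.3,"x": 0,"y": 0,"z": 0,"roll": 0},
    {"grip": 0.3,"x": 0,"y": 0,"z": 0,"roll": 0},
    {"grip": 0.3,"x": 0,"y": 0,"z": 0,"roll": 0},
  ],
  grip_force=25,
)

```text
clock: 7.83
tcp_pos: [0.6038, -0.0683, 0.0883]
orientation: [0.0, 0.041, 0.999, -0.001]
wrist_force: [-1.6, -4.0, -2.9]
finger_gap: 0.0596
grip_force: 2.1
```

servo_tool(
  increments=[
    {"grip": 0.45,"x": 0,"y": 0,"z": 0,"roll": 0},
    {"grip": 0.45,"x": 0,"y": 0,"z": 0,"roll": 0},
    {"grip": 0.45,"x": 0,"y": 0,"z": 0,"roll": 0},
    {"grip": 0.45,"x": 0,"y": 0,"z": 0,"roll": 0},
    {"grip": 0.45,"x": 0,"y": 0,"z": 0,"roll": 0},
  ],
)

```text
clock: 8.25
tcp_pos: [0.6045, -0.0691, 0.0898]
orientation: [0.001, 0.041, 0.999, -0.001]
wrist_force: [-2.9, -4.5, 2.2]
finger_gap: 0.0469
grip_force: 5.2
```

servo_tool(
  increments=[
    {"grip": 0.55,"x": 0,"y": 0,"z": 0,"roll": 0},
    {"grip": 0.55,"x": 0,"y": 0,"z": 0,"roll": 0},
    {"grip": 0.55,"x": 0,"y": 0,"z": 0,"roll": 0},
    {"grip": 0.55,"x": 0,"y": 0,"z": 0,"roll": 0},
  ],
)

```text
clock: 8.58
tcp_pos: [0.6048, -0.0691, 0.0903]
orientation: [0.002, 0.041, 0.999, -0.001]
wrist_force: [-3.2, -4.4, 5.5]
finger_gap: 0.0383
grip_force: 5.4
```

servo_tool(
  increments=[
    {"grip": 0.69,"x": 0,"y": 0,"z": 0,"roll": 0},
    {"grip": 0.69,"x": 0,"y": 0,"z": 0,"roll": 0},
    {"grip": 0.69,"x": 0,"y": 0,"z": 0,"roll": 0},
    {"grip": 0.69,"x": 0,"y": 0,"z": 0,"roll": 0},
    {"grip": 0.69,"x": 0,"y": 0,"z": 0,"roll": 0},
  ],
)

```text
clock: 9.0
tcp_pos: [0.6052, -0.0691, 0.0908]
orientation: [0.002, 0.041, 0.999, -0.001]
wrist_force: [-3.0, -5.3, 7.4]
finger_gap: 0.0272
grip_force: 24.9
```

```bash
python3 - <<'E'
from h import *
print(env.get_state()["finger_gap"])
s=shot("side","side4");cv2.imwrite("pics/s4.png",cv2.resize(s[150:290,190:350],(686,600),interpolation=2))
E
```

```text
0.027174531617942994
```

View pics/s4.png

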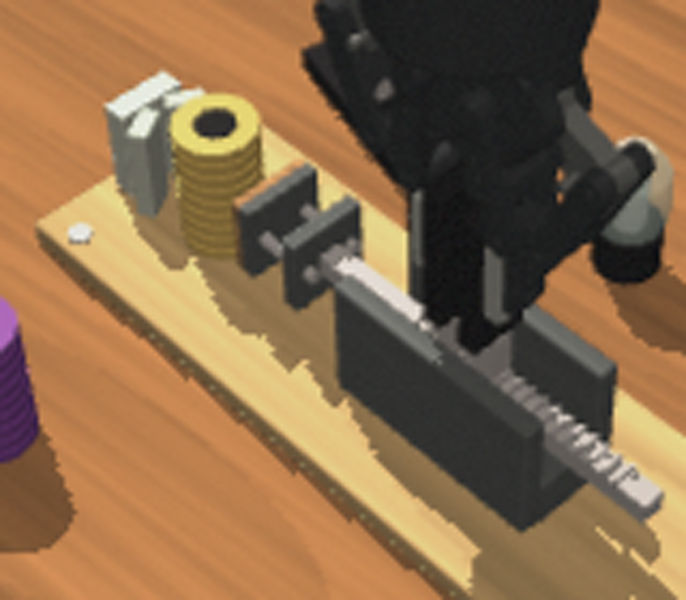

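The bars are fully squeezed (gap 27 mm) and the jaw has moved forward. The pad's top front edge runs from (236,205) to (307,163) in the crop, close to the former's side.

```bash
cat >> h.py <<'E'
def w2c(w): d=np.array(w)[:2]-O; return (np.array([d@U,d@V])*1000).round(1)
def px4(p): return (p[0]*160/686+190,p[1]*140/600+150)
E
python3 - <<'E'
from h import *
for nm,p,z in(("padL",(236,205),.063),("padR",(307,163),.063),("jawRearL",(287,245),.063),("jawrearR",(358,203),.063),("rodend",(660,490),.045),("former",(215,124),.072)): print(nm,w2c(onz("side",px4(p),z)))
print("rodend0",w2c(onz("side",(604/3+150,455/3+120),.045)))
for n in ("side3","side4"):
  p=cv2.cvtColor(cv2.imread("pics/%s.png"%n),6)
E
```

```text
padL [50.7 17.6]
padR [ 48.8 -17.8]
jawRearL [20.8 17.7]
jawrearR [ 18.4 -17. ]
rodend [-146.3   -7.8]
former [83.8 -0.6]
rodend0 [-162.8   -5.5]
```

servo_tool(
  increments=[
    {"grip": 0.5,"x": 0,"y": 0,"z": 0,"roll": 0},
    {"grip": 0.35,"x": 0,"y": 0,"z": 0,"roll": 0},
    {"grip": 0.22,"x": 0,"y": 0,"z": 0,"roll": 0},
    {"grip": 0.22,"x": 0,"y": 0,"z": 0,"roll": 0},
    {"grip": 0.22,"x": 0,"y": 0,"z": 0,"roll": 0},
  ],
)

```text
clock: 9.47
tcp_pos: [0.6037, -0.067, 0.0875]
orientation: [0.0, 0.04, 0.999, 0.001]
wrist_force: [-0.4, -0.7, -0.4]
finger_gap: 0.0665
grip_force: 0.0
```

servo_tool(
  increments=[
    {"grip": 0.4,"x": 0,"y": 0,"z": 0,"roll": 0},
    {"grip": 0.5,"x": 0,"y": 0,"z": 0,"roll": 0},
    {"grip": 0.5,"x": 0,"y": 0,"z": 0,"roll": 0},
    {"grip": 0.5,"x": 0,"y": 0,"z": 0,"roll": 0},
    {"grip": 0.5,"x": 0,"y": 0,"z": 0,"roll": 0},
  ],
)

```text
clock: 9.88
tcp_pos: [0.6042, -0.0691, 0.0885]
orientation: [0.001, 0.04, 0.999, -0.001]
wrist_force: [-1.2, -5.7, 5.3]
finger_gap: 0.0424
grip_force: 5.3
```

servo_tool(
  increments=[
    {"grip": 0.68,"x": 0,"y": 0,"z": 0,"roll": 0},
    {"grip": 0.68,"x": 0,"y": 0,"z": 0,"roll": 0},
    {"grip": 0.68,"x": 0,"y": 0,"z": 0,"roll": 0},
    {"grip": 0.68,"x": 0,"y": 0,"z": 0,"roll": 0},
    {"grip": 0.68,"x": 0,"y": 0,"z": 0,"roll": 0},
  ],
)

```text
clock: 10.3
tcp_pos: [0.6046, -0.0691, 0.089]
orientation: [0.001, 0.04, 0.999, -0.001]
wrist_force: [-2.2, -5.4, 7.6]
finger_gap: 0.0276
grip_force: 12.9
```

```bash
python3 - <<'E'
from h import *
s=shot("side","side5");t=shot("top","top5")
cv2.imwrite("pics/s5.png",np.hstack([cv2.resize(s[170:235,215:285],(431,400),interpolation=2),cv2.resize(t[180:220,195:230],(350,400),interpolation=2)]))
E
```

```text
(no output)
```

View pics/s5.png

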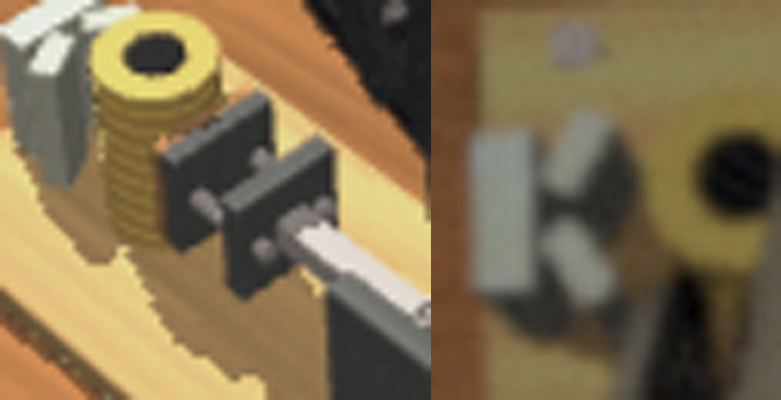

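```bash
python3 - <<'E'
from h import *
f=lambda p:(215+p[0]/6.157,170+p[1]/6.154)
for nm,p,z in(("padrearL",(172,165),.063),("padrearR",(272,103),.063),("padcorkL",(155,145),.063),("jawRL",(231,210),.063),("jawRR",(337,150),.063),("jawFL",(222,196),.063),("jawRbot",(240,300),.027),("padRbot",(182,253),.027),("former",(156,54),.072)): print(nm,w2c(onz("side",f(p),z)))
print("formertop",w2c(onz("top",(195+(740-431)/10,180+17.3),.072)))
E
```

```text
padrearL [55.  18.5]
padrearR [ 54.1 -17. ]
padcorkL [64.1 16.9]
jawRL [31.  18.3]
jawRR [ 28.  -17.3]
jawFL [36.6 16.6]
jawRbot [31.  17.7]
padRbot [55.7 17.6]
former [83.9 -1.1]
formertop [83.7 -0.9]
```

The pad's dark rear face and cork front are now clear. Jaw travel is about 29.5 mm, so a third full stroke gives about 41.5 mm, still short of first contact at 45 mm. The former is upright near the centre line (y about -1 mm).

servo_tool(
  increments=[
    {"grip": 0.5,"x": 0,"y": 0,"z": 0,"roll": 0},
    {"grip": 0.35,"x": 0,"y": 0,"z": 0,"roll": 0},
    {"grip": 0.22,"x": 0,"y": 0,"z": 0,"roll": 0},
    {"grip": 0.22,"x": 0,"y": 0,"z": 0,"roll": 0},
    {"grip": 0.22,"x": 0,"y": 0,"z": 0,"roll": 0},
  ],
)

```text
clock: 10.82
tcp_pos: [0.6033, -0.0668, 0.087]
orientation: [-0.0, 0.04, 0.999, 0.001]
wrist_force: [0.2, -0.2, -0.6]
finger_gap: 0.0662
grip_force: 0.0
```

servo_tool(
  increments=[
    {"grip": 0.35,"x": 0,"y": 0,"z": 0,"roll": 0},
    {"grip": 0.4,"x": 0,"y": 0,"z": 0,"roll": 0},
    {"grip": 0.45,"x": 0,"y": 0,"z": 0,"roll": 0},
    {"grip": 0.5,"x": 0,"y": 0,"z": 0,"roll": 0},
    {"grip": 0.5,"x": 0,"y": 0,"z": 0,"roll": 0},
  ],
)

```text
clock: 11.23
tcp_pos: [0.604, -0.0691, 0.0886]
orientation: [0.001, 0.04, 0.999, -0.001]
wrist_force: [-2.6, -5.4, 5.1]
finger_gap: 0.0433
grip_force: 5.3
```

servo_tool(
  increments=[
    {"grip": 0.55,"x": 0,"y": 0,"z": 0,"roll": 0},
    {"grip": 0.6,"x": 0,"y": 0,"z": 0,"roll": 0},
    {"grip": 0.64,"x": 0,"y": 0,"z": 0,"roll": 0},
    {"grip": 0.64,"x": 0,"y": 0,"z": 0,"roll": 0},
    {"grip": 0.64,"x": 0,"y": 0,"z": 0,"roll": 0},
  ],
)

```text
clock: 11.65
tcp_pos: [0.6043, -0.0691, 0.089]
orientation: [0.001, 0.04, 0.999, -0.001]
wrist_force: [-2.2, -6.0, 6.6]
finger_gap: 0.0307
grip_force: 5.7
```

servo_tool(
  increments=[
    {"grip": 0.68,"x": 0,"y": 0,"z": 0,"roll": 0},
    {"grip": 0.68,"x": 0,"y": 0,"z": 0,"roll": 0},
    {"grip": 0.68,"x": 0,"y": 0,"z": 0,"roll": 0},
  ],
)

```text
clock: 11.9
tcp_pos: [0.6044, -0.0691, 0.0891]
orientation: [0.001, 0.04, 0.999, -0.001]
wrist_force: [-2.5, -5.5, 8.1]
finger_gap: 0.0277
grip_force: 13.0
```

```bash
python3 - <<'E'
from h import *
s=shot("side","side6")
cv2.imwrite("pics/s6.png",cv2.resize(s[170:235,210:280],(646,600),interpolation=2))
E
```

```text
(no output)
```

View pics/s6.png

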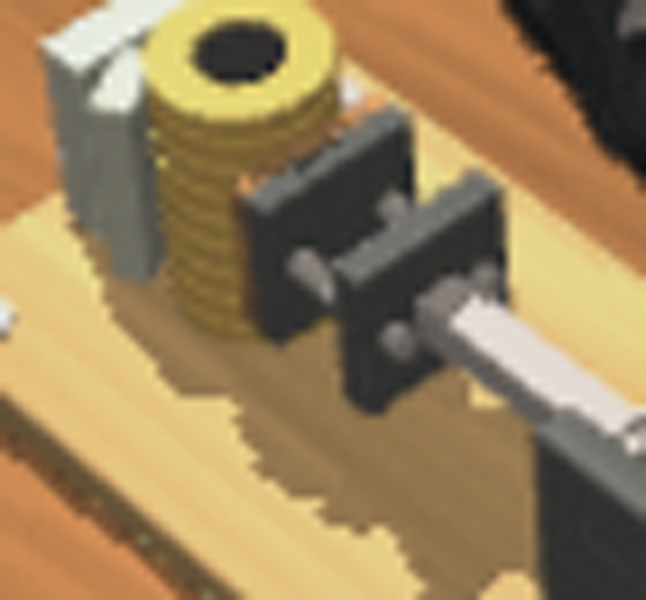

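```bash
python3 - <<'E'
from h import *
f=lambda p:(210+p[0]/9.23,170+p[1]/9.23)
for nm,p,z in(("padrearL",(258,212),.063),("padrearR",(410,122),.063),("jawRL",(345,282),.063),("jawRR",(504,190),.063),("jawRbot",(370,415),.027),("padRbot",(278,343),.027),("former",(240,52),.072)): print(nm,w2c(onz("side",f(p),z)))
E
```

```text
padrearL [67.8 18.6]
padrearR [ 66.3 -16.9]
jawRL [43.2 19. ]
jawRR [ 40.7 -17.3]
jawRbot [42.2 16.7]
padRbot [68.2 17. ]
former [95.2 -0.9]
```

Jaw travel is about 41.7 mm and the former's axis is at x = 95 mm, which agrees. The fourth stroke should gain about 11 mm and leave the pad pushed back about 8 mm.

servo_tool(
  increments=[
    {"grip": 0.5,"x": 0,"y": 0,"z": 0,"roll": 0},
    {"grip": 0.35,"x": 0,"y": 0,"z": 0,"roll": 0},
    {"grip": 0.22,"x": 0,"y": 0,"z": 0,"roll": 0},
    {"grip": 0.22,"x": 0,"y": 0,"z": 0,"roll": 0},
    {"grip": 0.22,"x": 0,"y": 0,"z": 0,"roll": 0},
  ],
)

```text
clock: 12.37
tcp_pos: [0.6033, -0.0668, 0.087]
orientation: [-0.0, 0.04, 0.999, 0.001]
wrist_force: [0.5, -0.0, 0.5]
finger_gap: 0.0669
grip_force: 0.0
```

servo_tool(
  increments=[
    {"grip": 0.35,"x": 0,"y": 0,"z": 0,"roll": 0},
    {"grip": 0.4,"x": 0,"y": 0,"z": 0,"roll": 0},
    {"grip": 0.45,"x": 0,"y": 0,"z": 0,"roll": 0},
    {"grip": 0.48,"x": 0,"y": 0,"z": 0,"roll": 0},
    {"grip": 0.5,"x": 0,"y": 0,"z": 0,"roll": 0},
  ],
)

```text
clock: 12.78
tcp_pos: [0.6039, -0.0691, 0.0886]
orientation: [0.001, 0.04, 0.999, -0.001]
wrist_force: [-3.0, -5.3, 6.1]
finger_gap: 0.0428
grip_force: 6.1
```

servo_tool(
  increments=[
    {"grip": 0.53,"x": 0,"y": 0,"z": 0,"roll": 0},
    {"grip": 0.55,"x": 0,"y": 0,"z": 0,"roll": 0},
    {"grip": 0.57,"x": 0,"y": 0,"z": 0,"roll": 0},
    {"grip": 0.58,"x": 0,"y": 0,"z": 0,"roll": 0},
    {"grip": 0.58,"x": 0,"y": 0,"z": 0,"roll": 0},
  ],
)

```text
clock: 13.2
tcp_pos: [0.6041, -0.0691, 0.089]
orientation: [0.001, 0.04, 0.999, -0.001]
wrist_force: [-3.5, -4.6, 7.7]
finger_gap: 0.0361
grip_force: 7.1
```

servo_tool(
  increments=[
    {"grip": 0.6,"x": 0,"y": 0,"z": 0,"roll": 0},
    {"grip": 0.62,"x": 0,"y": 0,"z": 0,"roll": 0},
    {"grip": 0.64,"x": 0,"y": 0,"z": 0,"roll": 0},
    {"grip": 0.65,"x": 0,"y": 0,"z": 0,"roll": 0},
    {"grip": 0.65,"x": 0,"y": 0,"z": 0,"roll": 0},
  ],
)

```text
clock: 13.62
tcp_pos: [0.6042, -0.0691, 0.0894]
orientation: [0.001, 0.04, 0.999, -0.001]
wrist_force: [-3.4, -4.4, 9.8]
finger_gap: 0.0299
grip_force: 8.0
```

servo_tool(
  increments=[
    {"grip": 0.65,"x": 0,"y": 0,"z": 0,"roll": 0},
    {"grip": 0.65,"x": 0,"y": 0,"z": 0,"roll": 0},
    {"grip": 0.65,"x": 0,"y": 0,"z": 0,"roll": 0},
    {"grip": 0.65,"x": 0,"y": 0,"z": 0,"roll": 0},
    {"grip": 0.65,"x": 0,"y": 0,"z": 0,"roll": 0},
  ],
)

```text
clock: 14.03
tcp_pos: [0.6043, -0.0691, 0.0894]
orientation: [0.001, 0.04, 0.999, -0.001]
wrist_force: [-3.8, -5.3, 9.9]
finger_gap: 0.0301
grip_force: 8.0
```

```bash
python3 - <<'E'
from h import *
s=shot("side","side7")
cv2.imwrite("pics/s7.png",cv2.resize(s[165:230,205:275],(646,600),interpolation=2))
E
```

```text
(no output)
```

View pics/s7.png

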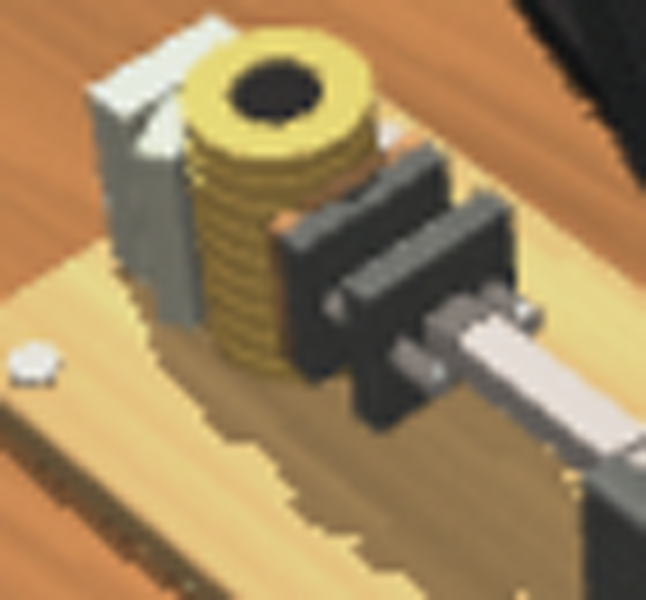

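The former is pressed upright into the V stop. The spacing between pad and jaw in the picture has shrunk to about 69% of its 26 mm, so the pad is pushed back about 8 mm. That agrees with the 8.0 N grip reading, so I'm handing in.

```bash
python3 -c "
from workcell import env
print(env.hand_in())"
```

```text
the job is handed in; nothing more can be done
None
```

The job is handed in (no verdict came back): the former stands pressed into the V stop with the pad pushed back about 8 mm of its 16 mm by my measurement, and the gripper still holds the bars squeezed.

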